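Unstack the soap pile onto its dishes

TASK

Clear the pile on the soap-making table: nest the white measuring cup fully down and upright in the empty white tub, and lay each soap flat inside the rim of the wooden dish of its own shape: the round one in the round dish, the square one in the square dish, the long loaf in the long tray. Set each thing down gently, never tip one over, and leave the tub where it stands and the other things on the table alone.

Things in the scene. Friction and masses are not known exactly. Their poses are not given: they have to be found in the camera images.
- cup: Loose white plastic measuring cup, open at the top, tapered: 70 mm high, outside diameter 40 mm at the foot and 60 mm at the rim, wall 2.5 mm, about 60 g. Stands upright on one end of the soap loaf. Origin: centre of the underside of its foot; z up its axis.
- round_soap: Loose cream soap disc, 46 mm diameter, 32 mm high, about 50 g; lies flat on the square soap. Origin: centre of its underside; z up.
- square_soap: Loose oat-beige soap block, 60 x 60 mm, 32 mm high, about 110 g; lies flat on the soap loaf, on the end away from the cup (about 100 mm from the cup, centre to centre), under the round soap. Origin: centre of its underside; x and y along its sides, z up.
- loaf: Loose uncut cream soap loaf, 170 mm long (its x) x 64 mm wide (its y) x 36 mm high, about 360 g; lies on the table and carries the cup on one end and the square soap on the other. Origin: centre of its underside; z up.
- tub: Loose empty white plastic tub, open at the top, tapered and wider than the cup: 45 mm high, outside diameter 56 mm at the foot and 76 mm at the rim, wall 3 mm, inner floor 4 mm above its underside, about 200 g; stands upright on the table. The cup set inside it stands on the inner floor and shows about 29 mm above the rim. Origin: centre of its underside.
- round_dish: Fixed round dark wooden soap dish on the table: 82 mm outside diameter, rim 9 mm high and 6 mm wide, so the recess is 70 mm across; its floor is 5 mm above the table. Origin: centre of its underside.
- square_dish: Fixed square dark wooden soap dish on the table: 92 x 92 mm outside, rim 9 mm high and 6 mm wide, so the recess is 80 x 80 mm; its floor is 6 mm above the table. Origin: centre of its underside; x and y along its sides.
- long_tray: Fixed oblong dark wooden soap tray on the table: 202 mm (its x) x 96 mm (its y) outside, rim 9 mm high and 6 mm wide, so the recess is 190 x 84 mm; its floor is 6 mm above the table. Origin: centre of its underside.

How it is judged:
At the end, for the whole second after the job is handed in: Round soap, square soap and loaf each flat on the floor of its own dish (centres within 15, 18 and 18 mm), cup on the inner floor of the upright tub (within 10 mm); heights within 2.5 mm, all upright within 0.08 rad, released and at rest (horizontal distance between round_soap and round_dish below 0.015 m and z of round_soap in the frame of round_dish between 0.002 and 0.0075 m and angle between each of round_soap, square_soap, loaf, cup, tub's own z axis and vertical below 0.08 rad and linear speed of each of round_soap, square_soap, loaf, cup, tub below 0.02 m/s and horizontal distance between square_soap and square_dish below 0.018 m and z of square_soap in the frame of square_dish between 0.003 and 0.0085 m and horizontal distance between loaf and long_tray below 0.018 m and z of loaf in the frame of long_tray between 0.003 and 0.0085 m and horizontal distance between cup and tub below 0.01 m and z of cup in the frame of tub between 0.001 and 0.0065 m); the robot touches nothing.
It fails at once if a soap or the cup is tipped over (more than 0.6 rad) (angle between any of round_soap, square_soap, loaf, cup's own z axis and vertical above 0.6 rad).
It fails at once if a soap or the cup is dropped or slammed into its place (faster than 0.6 m/s within the last 25 mm or so) ((horizontal distance between round_soap and round_dish below 0.03 m and height (world z) of round_soap below 0.025 m and linear speed of round_soap above 0.6 m/s) or (horizontal distance between square_soap and square_dish below 0.03 m and height (world z) of square_soap below 0.025 m and linear speed of square_soap above 0.6 m/s) or (horizontal distance between loaf and long_tray below 0.03 m and height (world z) of loaf below 0.025 m and linear speed of loaf above 0.6 m/s) or (horizontal distance between cup and tub below 0.03 m and height (world z) of cup below 0.025 m and linear speed of cup above 0.6 m/s)).
It fails at once if the tub is shifted more than 30 mm or tipped (distance of tub from where it was at the start of the episode above 0.03 m or angle between tub's own z axis and vertical above 0.5 rad).
It fails at once if a bystander is shifted more than 30 mm (distance of any of teal_bowl, red_bowl, oil_bottle, spatula, dye_jar, brush from where it was at the start of the episode above 0.03 m).
It also fails if it takes over 112 s, if anything falls off the work surface, if the arm or the gripper's body presses on something with over 40 N, if the wrist force passes 120 N, or if a joint passes its speed limit or range.

ROBOT

A 7-joint arm with a two-finger parallel gripper is mounted at the origin on the work surface. World frame = base frame: x ahead of the robot, y to its left, z up, the work surface at z = 0. Lengths are in m, angles in rad, forces in N, time in s.
With the tool pointing down it reaches from about 0.425 to 1.025 m from the base axis. Payload 9.4 kg.
Tool frame: the origin (TCP) lies midway between the tips of the shut fingers; the grasp point (between the pads) lies 19 mm behind it; y points along the fingers, z is the direction in which the jaws open and shut, and the axes are right-handed (so a half turn about y gives the same grasp; the last joint's range is limited). The gripper opens to 85 mm and grips with 20 to 120 N. Pads are 22 mm wide; open, the fingers measure 114 mm over their backs; the gripper's body (76 mm by 85 mm) begins 54 mm behind the grasp point. The pads swing forward as they close: fully open they stand 13 mm farther back than shut.
Start: joints at [1.132, 0.599, -0.003, 1.599, 0.002, 0.943, -0.08], TCP at [0.257, -0.678, 0.2] pointing down, gripper open.
Joint ranges: [-2.57, 2.57], [-0.35, 1.97], [-1.29, 1.29], [0.11, 2.56], [-1.05, 4.19], [0.11, 1.86], [-2.63, 2.63]. Speed limits (rad/s): [2.22, 2.22, 3.01, 3.01, 3.14, 3.14, 3.14].

INTERFACE

Orientations are given as a 3x3 rotation matrix whose columns are the frame's x, y, z axes.
In Python, from workcell import read_state, camera, close_job gives the robot as it stands.
- The arm moves only by the tool jog_arm, never from a script. Its argument "steps" is one flat list of numbers, 5 for each row, row after row: the opening, from 0 (shut) to 1 (fully open), then the shift along the tool's x, y, z in m, then the turn about the tool's y in degrees. In form: [fingers, tx, ty, tz, spin, fingers, tx, ty, tz, spin, ...]. A call has 1 to 12 rows; each row shifts and turns the commanded pose from where the row before left it, along the tool's axes as they then stand; what a row does not reach is not made up. A row lasts 1/10 s, in which the tool goes at most 50 mm and 8.59 degrees, less where a joint would pass 70% of its speed; a pose out of reach is approached as far as the arm can. A call is refused whole if a number of a shift passes 0.05 or a number of a turn 8.59, either way. A call with a gripper value outside its range is refused whole. The fingers move at their own pace and stop on an object; "squeeze" is the grip in N (left out, the last holds). Time passes only in rows, so rows that do not move let the fingers close. It gives the time, the measured TCP pose, the force and the opening at its end, in the units of the state.
- read_state(): the state, without advancing time (a new reading comes with each control period).
- camera(name): name is "scene" or "top" or "wrist"; returns a dict with "pixels" (480x640x3 uint8, blue, green, red), "mtx" (3x3 intrinsics, pixels), "rvec" (rotation vector, rad) and "tvec" (3), from world to camera coordinates, as OpenCV has them; the wrist camera has in their place "mount" (4x4, takes a point from camera to tool coordinates, whose origin is the TCP and whose axes are the tool frame's). Camera axes: x right, y down, z forward; pixel columns grow to the right and rows downward; lengths in m; the calibration is good to about 2 mm. A picture is of the moment at which its call begins: read the wrist's pose just before it. There is no depth.
- close_job(): hands the job in, once; it reports no verdict.
The state is a dict: "clock": time; "joints": joint angles; "dq": joint speeds; "tau": joint torques, N m; "position": TCP position; "orientation": TCP orientation; "force": force on the tool from outside, world axes, zero at the start; "torque": the same for the moment, N m; "grip_width": finger opening in m.
Only numpy, scipy, OpenCV 4.12 (cv2) and the standard library are available. Lean on these libraries where they do the work, as an engineer would, in place of code of your own. Each camera call takes 0.05 s, during which the arm holds its last target. There are 200 camera calls.

## Working session

There is one attempt and no reset: what is moved stays moved. The work goes in short steps, Python scripts to look and compute and a tool call to move; the robot and the scene stay as the last step left them, time stands still between calls to the robot, and variables do not carry over. Pictures are saved under pics/ and viewed, about 12 in all and at most 16, crops included, and the job is handed in when it is done.

Besides the shell and the picture viewer there is one more tool, called by a JSON object that holds its "api" and its "payload". jog_arm: Moves the arm, as the interface text tells. Its arguments: {"type":"object","properties":{"steps":{"type":"array"},"squeeze":{"type":"number"}},"required":["steps"]}

```bash
mkdir -p pics
cat > h.py <<'E'
import numpy as np, cv2
from workcell import read_state, camera, close_job
def grab(n,f):
    s=read_state(); c=camera(n); cv2.imwrite('pics/'+f,c['pixels']); 
    d={k:np.array(v) for k,v in c.items() if k!='pixels'}; np.savez('pics/'+f+'.npz',pos=s['position'],R=s['orientation'],**d); return c
def w2p(f,P):
    d=np.load('pics/'+f+'.npz'); return cv2.projectPoints(np.float64(P).reshape(-1,1,3),d['rvec'],d['tvec'],d['mtx'],None)[0].reshape(-1,2)
def p2w(f,uv,z):
    d=np.load('pics/'+f+'.npz'); K=np.linalg.inv(d['mtx'])
    if 'mount' in d:
        M=d['mount']; R=d['R']@M[:3,:3]; C=d['R']@M[:3,3]+d['pos']
    else:
        Rc=cv2.Rodrigues(d['rvec'])[0]; R=Rc.T; C=-Rc.T@d['tvec'].ravel()
    out=[]
    for u,v in uv:
        r=R@K@[u,v,1]; out.append(C+r*(z-C[2])/r[2])
    return np.array(out)
E
python3 -c "
from h import *
grab('top','top1.png');grab('scene','sc1.png')
s=read_state();print({k:np.round(v,3).tolist() for k,v in s.items()})
for f in('top1.png','sc1.png'):
  d=np.load('pics/'+f+'.npz');print(-cv2.Rodrigues(d['rvec'])[0].T@d['tvec'].ravel())"
```

```text
{'clock': 0.1, 'joints': [1.132, 0.6, -0.003, 1.6, 0.002, 0.943, -0.08], 'dq': [0.002, -0.003, 0.002, -0.0, -0.002, 0.0, -0.002], 'tau': [0.006, -77.799, 1.57, -25.863, 0.013, 0.005, 0.0], 'position': [0.256, -0.678, 0.199], 'orientation': [[-0.935, -0.001, 0.354], [-0.354, 0.001, -0.935], [0.0, -1.0, -0.001]], 'force': [1.475, -0.009, -0.444], 'torque': [-0.015, 0.004, -0.024], 'grip_width': 0.085}
[3.79306530e-01 7.11858703e-04 1.13584400e+00]
[ 1.000864   -0.12806251  0.72620493]
```

View pics/top1.png

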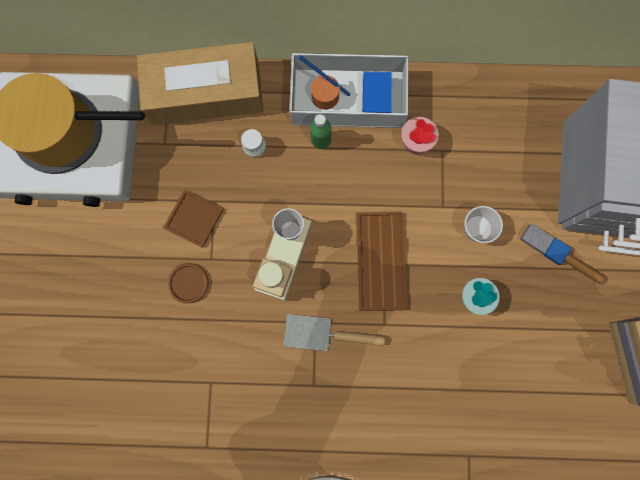

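View pics/sc1.png

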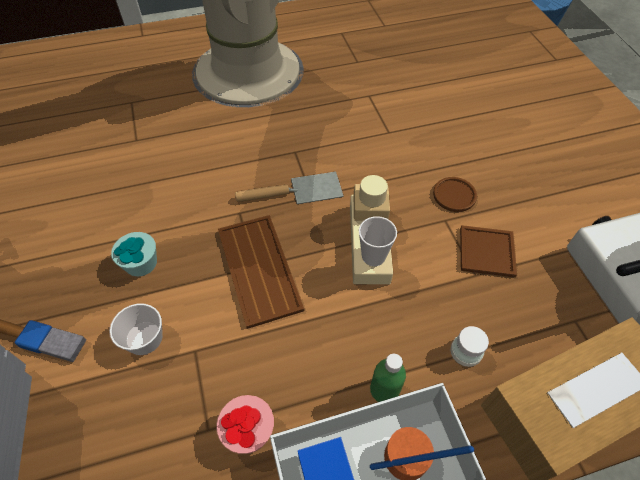

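The top view (up = +x, left = +y) shows the tub at (483,224), round dish (189,284), square dish (194,218), tray (383,261), cup (288,224), and the round soap on the square soap at (271,274). The scene view agrees. I'll crop to measure.

```bash
python3 -c "
from h import *
im=cv2.imread('pics/top1.png')
a=cv2.resize(im[185:315,150:345],None,fx=4,fy=4,interpolation=cv2.INTER_CUBIC)
for i in range(0,195,10): cv2.line(a,(i*4,0),(i*4,6 if i%50 else 18),(255,255,255),1)
for i in range(5,130,10): cv2.line(a,(0,i*4),(6,i*4),(255,255,255),1)
cv2.imwrite('pics/c1.png',a)
b=cv2.resize(im[185:335,345:520],None,fx=4,fy=4,interpolation=cv2.INTER_CUBIC)
for i in range(5,175,10): cv2.line(b,(i*4,0),(i*4,6),(255,255,255),1)
for i in range(5,150,10): cv2.line(b,(0,i*4),(6,i*4),(255,255,255),1)
cv2.imwrite('pics/c2.png',b)
f='top1.png'
print(p2w(f,[(189,284),(194,218),(383,261)],.009), p2w(f,[(483,224)],.045),p2w(f,[(288,224)],.106),p2w(f,[(271,274)],.1))
"
```

```text
[[ 0.47987718  0.29290687  0.009     ]
 [ 0.61701589  0.29242062  0.009     ]
 [ 0.53807614 -0.10008122  0.009     ]] [[ 0.6130966  -0.29528782  0.045     ]] [[0.58987724 0.0886686  0.106     ]] [[0.49483191 0.11704    0.1       ]]
```

View pics/c1.png

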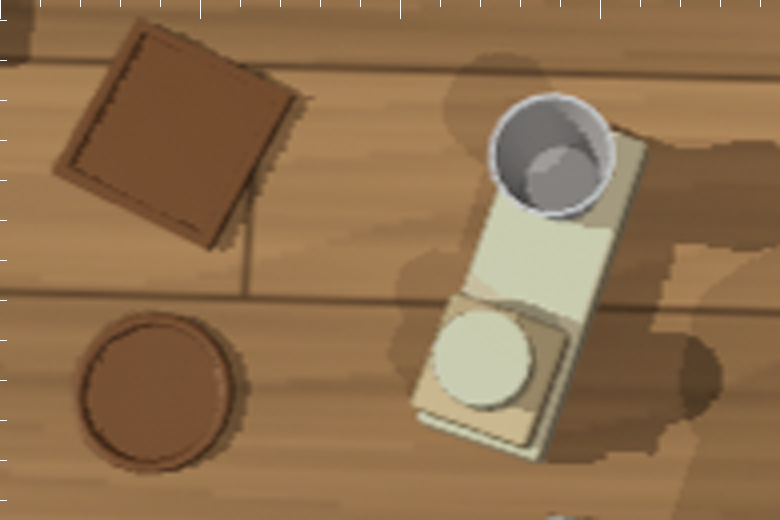

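View pics/c2.png

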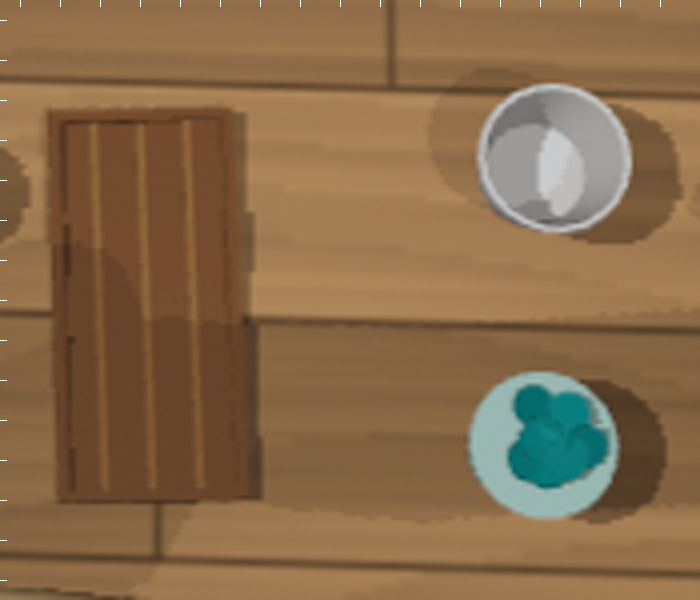

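The left crop shows the square dish corners (140,18),(302,98),(212,250),(52,170), round dish centre (156,391), cup rim (552,155), round soap (482,358) and the square soap corners. The right crop shows the tray corners and the tub rim centre (555,158). Now to convert these to world coordinates.

```bash
python3 -c "
from h import *
np.set_printoptions(precision=4,suppress=True)
f='top1.png'
A=lambda P:(np.array(P)+.5)/4-.5+[150,185]
B=lambda P:(np.array(P)+.5)/4-.5+[345,185]
def q(n,P,z):
  w=p2w(f,P,z)[:,:2]; d=np.roll(w,-1,0)-w
  print(n,'c',w.mean(0),'len',np.linalg.norm(d,axis=1),'ang',np.degrees(np.arctan2(d[:,1],d[:,0])))
q('sqdish',A([(140,18),(302,98),(212,250),(52,170)]),.009)
q('sqsoap',A([(457,293),(572,335),(530,445),(412,405)]),.068)
q('tray',B([(48,110),(233,108),(250,497),(57,500)]),.009)
q('loaf',A([(648,147),(538,460),(413,415)]),.036)
for n,P,r,z in [('rd',A([(156,391)]),78,.009),('cup',A([(552,155)]),61,.106),('rs',A([(482,358)]),49.5,.1),('tub',B([(555,158)]),75,.045)]:
  w=p2w(f,[P[0],P[0]+[r/4,0]],z);print(n,w[0],'diam',2*np.linalg.norm(w[1]-w[0]))
d=np.load('pics/top1.png.npz');print(d['mtx'])
# scene check points
w=lambda z,P:w2p('sc1.png',P)
"
```

```text
sqdish c [0.617 0.293] len [0.0964 0.0912 0.0944 0.0913] ang [-114.8697  152.9949   65.2327  -25.7221]
sqsoap c [0.4928 0.1169] len [0.0596 0.0565 0.0601 0.0581] ang [-108.4772  161.4216   73.0458  -19.0695]
tray c [ 0.5404 -0.0967] len [0.0958 0.2003 0.0969 0.2008] ang [ -87.7931 -177.2352   92.5348    2.4368]
loaf c [0.5118 0.1006] len [0.1662 0.066  0.1778] ang [162.9212  72.0037 -38.8562]
rd [0.4832 0.2939 0.009 ] diam 0.07937664338980627
cup [0.5911 0.0894 0.106 ] diam 0.05764364506839552
rs [0.4946 0.1187 0.1   ] diam 0.04632623692232956
tub [ 0.6129 -0.296   0.045 ] diam 0.07464220924437555
[[556.8186   0.     327.1514]
 [  0.     556.8186 240.6212]
 [  0.       0.       1.    ]]
```

```bash
cat >> h.py <<'E'
np.set_printoptions(precision=4,suppress=True)
def plan(t,yaw=None):
    "tool-frame shift to t; yaw = wanted heading (deg) of tool z; spin first"
    s=read_state(); R=np.array(s['orientation']); p=np.array(s['position'])
    h=np.degrees(np.arctan2(R[1,2],R[0,2])); sp=0 if yaw is None else -((yaw-h+90)%180-90)
    R2=R@cv2.Rodrigues(np.array([0,np.radians(sp),0]))[0]
    print('clock',round(s['clock'],2),'pos',p,'head',round(h,2),'grip',s['grip_width'],'F',np.array(s['force']),'spin',round(sp,2),'shift',R2.T@(np.array(t)-p))
E
python3 -c "
from h import *
print(w2p('sc1.png',[(.4946,.1187,.1),(.5911,.0894,.106),(.6129,-.296,.045),(.5404,-.0967,.009),(.617,.293,.009),(.4832,.2939,.009)]))
plan((.4946,.1187,.074),-108.5)
"
```

```text
[[372.4718 184.6608]
 [376.4386 231.2352]
 [134.6894 325.621 ]
 [257.4815 266.8419]
 [485.2433 249.003 ]
 [452.8263 192.8724]]
clock 0.1 pos [ 0.2565 -0.6776  0.1993] head -69.27 grip 0.0852153598155434 F [ 1.4746 -0.009  -0.4437] spin 39.23 shift [ 0.0267  0.1262 -0.8306]
```

{"api": "jog_arm", "payload": {"steps": [1, 0, 0, 0, 7.85, 1, 0, 0, 0, 7.85, 1, 0, 0, 0, 7.85, 1, 0, 0, 0, 7.85, 1, 0, 0, 0, 7.83, 1, -0.03, 0, -0.035, 0, 1, -0.03, 0, -0.04, 0, 1, -0.03, 0, -0.04, 0, 1, 0, 0, -0.05, 0, 1, 0, 0, -0.05, 0, 1, 0, 0, -0.05, 0, 1, 0, 0, -0.05, 0], "squeeze": 30}}

```text
clock: 1.3
position: [0.4422, -0.4058, 0.1998]
orientation: [[-0.948, -0.0, -0.317], [0.317, 0.0, -0.948], [0.001, -1.0, -0.0]]
force: [0.8, 0.6, 0.6]
grip_width: 0.0853
```

{"api": "jog_arm", "payload": {"steps": [1, 0, 0, -0.05, 0, 1, 0, 0, -0.05, 0, 1, 0, 0, -0.05, 0, 1, 0, 0, -0.05, 0, 1, 0, 0, -0.05, 0, 1, 0.02, 0, -0.045, 0, 1, 0.02, 0, -0.045, 0, 1, 0.03, 0, -0.04, 0, 1, 0.03, 0, -0.04, 0, 1, 0.017, 0, -0.03, 0, 1, 0, 0, 0, 0, 1, 0, 0, 0, 0]}}

```text
clock: 2.5
position: [0.4736, 0.0565, 0.2]
orientation: [[-0.949, -0.0, -0.315], [0.315, -0.0, -0.949], [0.0, -1.0, 0.0]]
force: [-0.0, -0.1, 0.0]
grip_width: 0.0858
```

```bash
python3 -c "
from h import *
plan((.4946,.1187,.074),-108.5)
grab('wrist','w1.png')"
```

```text
clock 2.5 pos [0.4736 0.0565 0.2   ] head -108.37 grip 0.08579374301110605 F [-0.0089 -0.1156  0.0014] spin 0.13 shift [-0.0002  0.126  -0.0656]
```

View pics/w1.png

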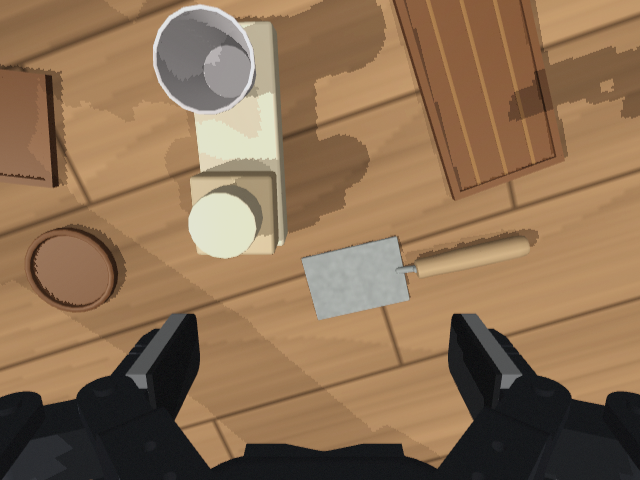

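The wrist view shows the round soap top at (222,225), cup rim (204,59) and round dish (73,269), with the loaf nearly square to the image.

```bash
python3 -c "
from h import *
f='w1.png'
print(p2w(f,[(222,225)],.1),p2w(f,[(204,59)],.106),p2w(f,[(73,269)],.009),'sq',p2w(f,[(190,178),(275,172)],.068), 'loaf',p2w(f,[(273,22),(284,240)],.036))
"
```

```text
[[0.4973 0.1198 0.1   ]] [[0.5938 0.09   0.106 ]] [[0.486 0.293 0.009]] sq [[0.5312 0.1384 0.068 ]
 [0.5161 0.0792 0.068 ]] loaf [[0.6139 0.0484 0.036 ]
 [0.4583 0.0963 0.036 ]]
```

{"api": "jog_arm", "payload": {"steps": [1, -0.0015, 0, -0.03, 0, 1, 0, 0, -0.036, 0, 1, 0, 0.03, 0, 0, 1, 0, 0.04, 0, 0, 1, 0, 0.03, 0, 0, 1, 0, 0.016, 0, 0, 1, 0, 0.01, 0, 0, 0.3, 0, 0, 0, 0, 0.3, 0, 0, 0, 0, 0.3, 0, 0, 0, 0, 0.3, 0, 0, 0, 0, 0.3, 0, 0, 0, 0], "squeeze": 30}}

```text
clock: 3.75
position: [0.4965, 0.1182, 0.0748]
orientation: [[-0.948, 0.001, -0.317], [0.317, 0.0, -0.948], [-0.001, -1.0, -0.001]]
force: [-0.4, -1.0, 0.1]
grip_width: 0.0256
```

{"api": "jog_arm", "payload": {"steps": [0.3, 0, 0, 0, 0, 0.3, 0, 0, 0, 0, 0.3, 0, -0.01, 0, 0, 0.3, 0, -0.02, 0, 0, 0.3, 0, -0.02, 0, 0, 0.3, 0, 0, 0, 0]}}

```text
clock: 4.35
position: [0.4974, 0.1184, 0.1266]
orientation: [[-0.948, 0.004, -0.318], [0.318, 0.001, -0.948], [-0.003, -1.0, -0.002]]
force: [1.2, -0.1, -0.7]
grip_width: 0.0256
```

```bash
python3 -c "
from h import *
plan((.4845,.2935,.013))"
```

```text
clock 4.35 pos [0.4974 0.1184 0.1266] head -108.52 grip 0.025623341966528976 F [ 1.2118 -0.0845 -0.7182] spin 0 shift [ 0.0682  0.1138 -0.1617]
```

```bash
python3 -c "
from h import *
grab('wrist','w2.png');grab('scene','sc2.png')
a=cv2.imread('pics/w2.png');b=cv2.imread('pics/sc2.png')
cv2.imwrite('pics/v2.png',np.hstack([cv2.resize(a,(400,300)),b[80:380,220:620]]))"
```

```text
(no output)
```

View pics/v2.png

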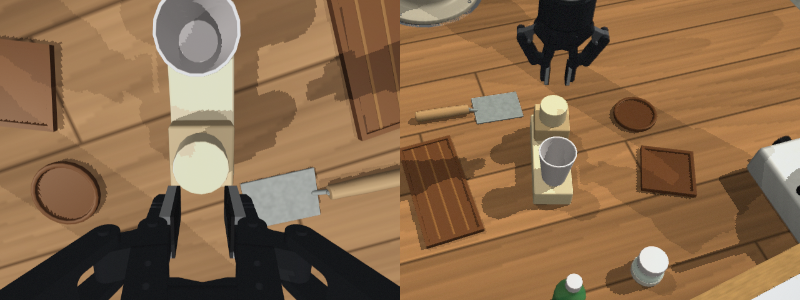

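```bash
python3 -c "
from h import *
print(w2p('sc2.png',[(.4974,.1184,.1266),(.4965,.1182,.075),(.4946,.1187,.1)]))
for f in ['w1.png','w2.png']:
  d=np.load('pics/'+f+'.npz');M=d['mount'];print(M)
  for P in [np.zeros(3),np.array([0,-.019,.013]),np.array([0,-.019,-.013])]:
    q=np.linalg.inv(M)@np.r_[P,1];print((d['mtx']@q[:3])/q[2])
print(p2w('w2.png',[(320,270)],.1))
"
```

```text
[[374.4118 174.9988]
 [371.22   195.2974]
 [372.4718 184.6608]]
[[-0.0003  0.9574  0.2888 -0.0745]
 [ 0.0006 -0.2888  0.9574 -0.1729]
 [ 1.      0.0004 -0.0005 -0.0002]
 [ 0.      0.      0.      1.    ]]
[324.2602 288.9104   1.    ]
[357.1628 308.0409   1.    ]
[291.4655 308.0074   1.    ]
[[-0.0003  0.9574  0.2889 -0.0745]
 [ 0.0006 -0.2888  0.9574 -0.1729]
 [ 1.      0.0004 -0.0005 -0.0002]
 [ 0.      0.      0.      1.    ]]
[324.2609 288.906    1.    ]
[357.1646 308.0365   1.    ]
[291.4654 308.0032   1.    ]
[[0.497  0.1208 0.1   ]]
```

The image shows the round soap untouched, still on the square soap at scene (374,183), and the fingers empty: the grasp missed. I'll open, go down again and look before closing.

{"api": "jog_arm", "payload": {"steps": [1, 0, 0, 0, 0, 1, 0, 0, 0, 0, 1, 0, 0, 0, 0, 1, 0, 0, 0, 0, 1, 0, 0.02, 0, 0, 1, 0, 0.02, 0, 0, 1, 0, 0.01, 0, 0, 1, 0, 0, 0, 0]}}

```text
clock: 5.25
position: [0.4953, 0.1178, 0.0728]
orientation: [[-0.948, -0.003, -0.317], [0.317, -0.001, -0.948], [0.002, -1.0, 0.002]]
force: [-1.0, -0.4, -0.5]
grip_width: 0.0854
```

```bash
python3 -c "
from h import *
plan((.4965,.12,.074))
grab('wrist','w3.png');grab('scene','sc3.png')
a=cv2.imread('pics/w3.png');b=cv2.imread('pics/sc3.png')
b=cv2.resize(b[100:270,280:480],None,fx=2,fy=2,interpolation=cv2.INTER_CUBIC)
cv2.imwrite('pics/v3.png',np.hstack([cv2.resize(a,(400,300)),b[:300]]))
d=np.load('pics/w3.png.npz');M=d['mount'];R=d['R'];
for P in [(.496,.1195,.1),(.496,.1195,.068)]:
    q=np.linalg.inv(M)@np.r_[R.T@(np.array(P)-d['pos']),1];print((d['mtx']@q[:3])/q[2]*.625)
print((w2p('sc3.png',[(.4965,.1182,.075)])-[280,100])*2+[400,0])
"
```

```text
clock 5.25 pos [0.4953 0.1178 0.0728] head -108.5 grip 0.08537895160282181 F [-1.0057 -0.4184 -0.5399] spin 0 shift [-0.0004 -0.0012 -0.0025]
[199.7479 198.3913   0.625 ]
[200.0903 177.7258   0.625 ]
[[582.4401 190.5948]]
```

View pics/v3.png

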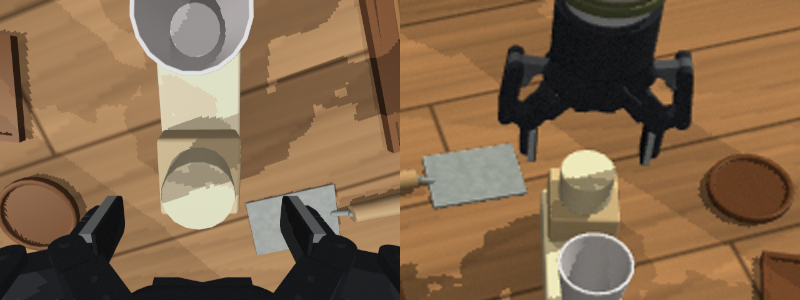

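```bash
python3 -c "
from h import *
d=np.load('pics/w3.png.npz');M=d['mount'];R=d['R']
for y in [0,-.013,-.03,-.04]:
  for x in [0,.011,-.011]:
    P=np.array([x,y,.0427]);q=np.linalg.inv(M)@np.r_[P,1];a=(d['mtx']@q[:3])/q[2]
    w=R@P+d['pos'];w2=R@(P*[1,1,-1])+d['pos']
    print(x,y,'wrist/1.6',a[:2]*.625,'scene crop',(w2p('sc3.png',[w,w2])-[280,100])@np.eye(2)*2+[400,0])
"
python3 -c "
import cv2
a=cv2.imread('pics/w3.png');a=a[260:460,120:520];b=cv2.imread('pics/sc3.png')[120:220,320:440]
cv2.imwrite('pics/v4.png',cv2.resize(b,None,fx=6,fy=6,interpolation=cv2.INTER_CUBIC))"
```

```text
0 0 wrist/1.6 [263.5492 180.5989] scene crop [[531.5102 189.7939]
 [631.0929 192.842 ]]
0.011 0 wrist/1.6 [262.5199 194.8545] scene crop [[531.5527 180.035 ]
 [630.4166 183.056 ]]
-0.011 0 wrist/1.6 [264.614  165.8506] scene crop [[531.467  199.6957]
 [631.7791 202.7714]]
0 -0.013 wrist/1.6 [267.9121 188.5066] scene crop [[532.2827 179.8208]
 [633.1342 182.9023]]
0.011 -0.013 wrist/1.6 [266.7328 203.619 ] scene crop [[532.3201 170.0114]
 [632.4345 173.0652]]
-0.011 -0.013 wrist/1.6 [269.1351 172.8339] scene crop [[532.2447 189.7756]
 [633.8444 192.8854]]
0 -0.03 wrist/1.6 [274.6526 200.7238] scene crop [[533.3231 166.3894]
 [635.8835 169.5158]]
0.011 -0.03 wrist/1.6 [273.2218 217.1191] scene crop [[533.3534 156.515 ]
 [635.1515 159.6128]]
-0.011 -0.03 wrist/1.6 [276.142  183.6568] scene crop [[533.2923 176.4127]
 [636.6265 179.5682]]
0 -0.04 wrist/1.6 [279.3068 209.1595] scene crop [[533.9517 158.274 ]
 [637.5446 161.4274]]
0.011 -0.04 wrist/1.6 [277.6884 226.4118] scene crop [[533.9776 148.3619]
 [636.7929 151.4862]]
-0.011 -0.04 wrist/1.6 [280.9958 191.154 ] scene crop [[533.9254 168.3371]
 [638.3079 171.5201]]
```

View pics/v4.png

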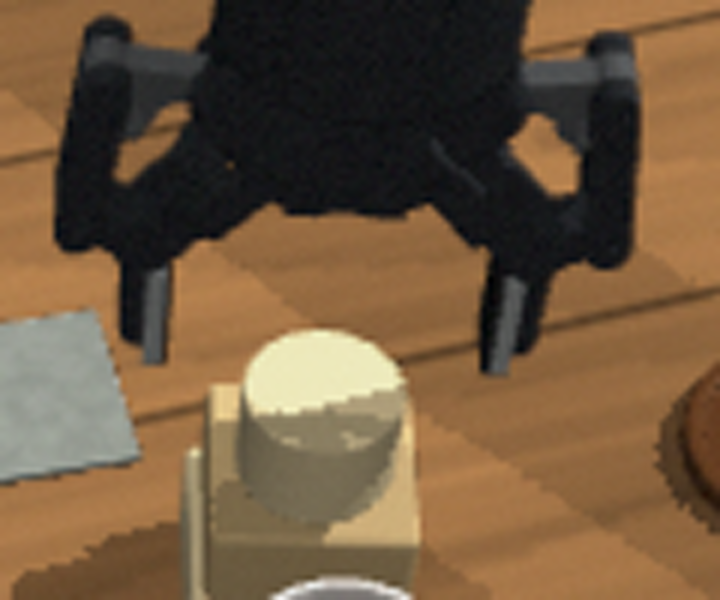

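```bash
python3 -c "
from h import *
d=np.load('pics/w3.png.npz');M=d['mount'];R=d['R'];p=d['pos']
e=np.load('pics/sc3.png.npz')
Pw=np.eye(4);Pw[:3,:3]=R;Pw[:3,3]=p
P1=d['mtx']@np.linalg.inv(Pw@M)[:3]
P2=e['mtx']@np.c_[cv2.Rodrigues(e['rvec'])[0],e['tvec'].ravel()]
for a,b in [((453,314),(348,180.3)),((197,314),(400.5,182))]:
  X=cv2.triangulatePoints(P1,P2,np.float64(a),np.float64(b)).ravel();X=X[:3]/X[3]
  r=[];
  for P,q in((P1,a),(P2,b)): k=P@np.r_[X,1];r.append(k[:2]/k[2]-q)
  print('world',X,'tool',R.T@(X-p),'res',r)
"
```

```text
world [0.4942 0.0748 0.1233] tool [-0.0125 -0.0504  0.0412] res [array([1.5943, 1.8523]), array([0.2206, 0.2959])]
world [0.5199 0.1544 0.1216] tool [-0.0116 -0.0489 -0.0425] res [array([-4.8365,  2.2176]), array([-0.7138,  0.3663])]
```

The zoomed scene view shows the open fingertips at crop (155,362) and (495,372), well above the soap. Triangulated with the wrist view, they stand about 49 mm behind the reported TCP, where the data imply 13 mm. So the real tips are about 36 mm higher than stated, which explains the miss. I'll go lower by that amount and let the grip width and force check it.

{"api": "jog_arm", "payload": {"steps": [1, 0, 0.01, -0.001, 0, 1, 0, 0.01, -0.001, 0, 1, 0, 0.01, 0, 0, 1, 0, 0.004, 0, 0, 1, 0, 0, 0, 0, 0.3, 0, 0, 0, 0, 0.3, 0, 0, 0, 0, 0.3, 0, 0, 0, 0, 0.3, 0, 0, 0, 0, 0.3, 0, 0, 0, 0, 0.3, 0, 0, 0, 0]}}

```text
clock: 6.45
position: [0.497, 0.12, 0.0405]
orientation: [[-0.948, 0.001, -0.317], [0.317, 0.0, -0.948], [-0.001, -1.0, -0.0]]
force: [-1.3, -0.1, 6.7]
grip_width: 0.0448
```

{"api": "jog_arm", "payload": {"steps": [0.3, 0, -0.01, 0, 0, 0.3, 0, -0.015, 0, 0, 0.3, 0, -0.02, 0, 0, 0.3, 0, -0.015, 0, 0, 0.3, 0, 0, 0, 0]}}

```text
clock: 6.95
position: [0.4978, 0.1202, 0.1022]
orientation: [[-0.948, 0.003, -0.317], [0.317, 0.001, -0.948], [-0.003, -1.0, -0.002]]
force: [0.1, 0.5, -0.4]
grip_width: 0.0453
```

```bash
python3 -c "
from h import *
plan((.4845,.2935,-.0205))"
```

```text
clock 6.95 pos [0.4978 0.1202 0.1022] head -108.51 grip 0.04532706307143901 F [ 0.0719  0.5267 -0.3581] spin 0 shift [ 0.0679  0.1228 -0.1598]
```

{"api": "jog_arm", "payload": {"steps": [0.3, 0.01, 0, -0.025, 0, 0.3, 0.016, 0, -0.035, 0, 0.3, 0.016, 0, -0.04, 0, 0.3, 0.016, 0, -0.035, 0, 0.3, 0.01, 0, -0.025, 0, 0.3, 0, 0.03, 0, 0, 0.3, 0, 0.035, 0, 0, 0.3, 0, 0.02, 0, 0, 0.3, 0, 0.01, 0, 0, 0.3, 0, 0, 0, 0, 0.3, 0, 0, 0, 0]}}

```text
clock: 8.05
position: [0.4833, 0.2933, 0.0055]
orientation: [[-0.948, 0.0, -0.318], [0.318, 0.0, -0.948], [-0.0, -1.0, -0.0]]
force: [0.9, 0.3, 0.1]
grip_width: 0.0452
```

```bash
python3 -c "
from h import *
plan((.4845,.2935,-.0205))
grab('wrist','w4.png');grab('scene','sc4.png')
a=cv2.imread('pics/w4.png');b=cv2.imread('pics/sc4.png')
b=cv2.resize(b[120:220,380:513],None,fx=3,fy=3,interpolation=cv2.INTER_CUBIC)
cv2.imwrite('pics/v5.png',np.hstack([cv2.resize(a,(400,300)),b[:300]]))"
```

```text
clock 8.05 pos [0.4833 0.2933 0.0055] head -108.51 grip 0.045164364334730256 F [0.8964 0.321  0.0972] spin 0 shift [-0.0011  0.026  -0.0006]
```

View pics/v5.png

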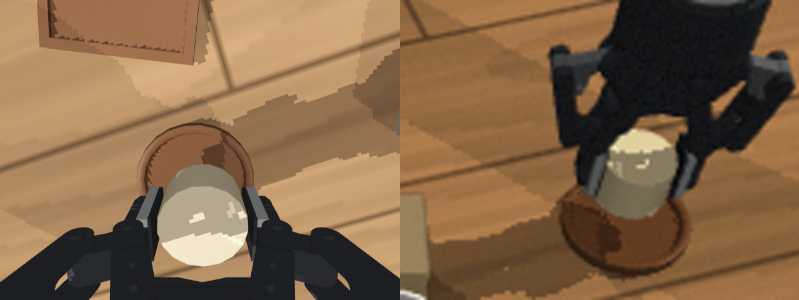

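The soap is held upright over the round dish, whose rim spans wrist x 137–254. Lateral check:

```bash
python3 -c "
from h import *
f='w4.png';w=p2w(f,[(219,288),(406,288),(318,196)],.009);print(w)
d=np.load('pics/w4.png.npz');print((w-d['pos'])@d['R'])
c=p2w('w4.png',[(325,380)],.06);print((c-d['pos'])@d['R'])
c=p2w('w4.png',[(325,408)],.065);print(c)"
```

```text
[[0.4994 0.3355 0.009 ]
 [0.474  0.2594 0.009 ]
 [0.5238 0.2824 0.009 ]]
[[-0.0019 -0.0035 -0.0452]
 [-0.002  -0.0035  0.0351]
 [-0.0419 -0.0035 -0.0026]]
[[ 0.0082 -0.0545  0.0002]]
[[0.4691 0.2978 0.065 ]]
```

{"api": "jog_arm", "payload": {"steps": [0.3, -0.001, 0, -0.003, 0, 0.3, 0, 0.01, 0, 0, 0.3, 0, 0.008, 0, 0, 0.3, 0, 0.004, 0, 0, 0.3, 0, 0.003, 0, 0, 0.3, 0, 0, 0, 0], "squeeze": 20}}

```text
clock: 8.75
position: [0.4846, 0.2955, -0.0206]
orientation: [[-0.948, -0.001, -0.317], [0.317, -0.001, -0.948], [0.001, -1.0, 0.001]]
force: [-0.4, -0.7, -0.9]
grip_width: 0.0451
```

{"api": "jog_arm", "payload": {"steps": [0.3, 0, 0.001, 0, 0, 0.3, 0, 0.001, 0, 0, 0.3, 0, 0.001, 0, 0, 0.3, 0, 0, 0, 0]}}

```text
clock: 9.15
position: [0.485, 0.2959, -0.0224]
orientation: [[-0.948, 0.0, -0.317], [0.317, 0.0, -0.948], [-0.0, -1.0, -0.0]]
force: [-1.3, -0.4, 5.6]
grip_width: 0.0452
```

{"api": "jog_arm", "payload": {"steps": [1, 0, 0, 0, 0, 1, 0, 0, 0, 0, 1, 0, 0, 0, 0, 1, 0, -0.01, 0, 0, 1, 0, -0.03, 0, 0, 1, 0, -0.05, 0, 0, 1, 0, -0.05, 0, 0, 1, 0, -0.04, 0, 0, 1, 0, 0, 0.04, 0, 1, 0, 0, 0.05, 0, 1, 0, 0, 0.05, 0, 1, 0, 0, 0.03, 0]}}

```text
clock: 10.35
position: [0.4289, 0.1312, 0.1578]
orientation: [[-0.948, -0.001, -0.319], [0.319, -0.001, -0.948], [0.0, -1.0, 0.001]]
force: [0.6, 0.6, 0.4]
grip_width: 0.0847
```

{"api": "jog_arm", "payload": {"steps": [1, 0, 0, 0, 0, 1, 0, 0, 0, 0]}}

```text
clock: 10.55
position: [0.4313, 0.1345, 0.1578]
orientation: [[-0.948, 0.001, -0.319], [0.319, 0.001, -0.948], [-0.001, -1.0, -0.001]]
force: [0.4, 0.9, -0.7]
grip_width: 0.0853
```

```bash
python3 -c "
from h import *
plan((.494,.1175,.004))
grab('wrist','w5.png')
d=np.load('pics/w5.png.npz');M=d['mount'];R=d['R'];a=cv2.imread('pics/w5.png')
"
```

```text
clock 10.55 pos [0.4313 0.1345 0.1578] head -108.58 grip 0.08533578718943458 F [ 0.3657  0.8988 -0.7211] spin 0 shift [-0.0647  0.1539 -0.0037]
```

View pics/w5.png

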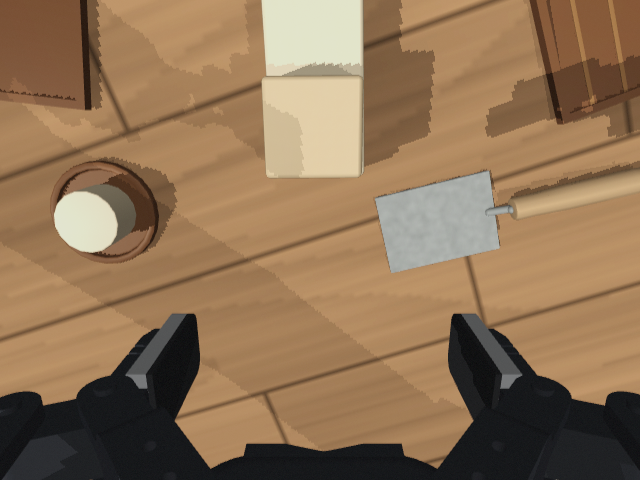

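The wrist view shows the round soap sitting in its dish (soap top (88,222), dish centre (105,212)) and the square soap top with corners (262,77),(363,76),(362,177),(265,178).

```bash
python3 -c "
from h import *
f='w5.png'
w=p2w(f,[(262,77),(363,76),(362,177),(265,178)],.068);print(w[:,:2],w.mean(0));d=np.roll(w,-1,0)-w;print(np.degrees(np.arctan2(d[:,1],d[:,0])),np.linalg.norm(d,axis=1))
print(p2w(f,[(88,222)],.037),p2w(f,[(105,212)],.009))
plan(np.r_[w.mean(0)[:2],.004],-107.5)
"
```

```text
[[0.5315 0.1388]
 [0.5134 0.0834]
 [0.4579 0.101 ]
 [0.4764 0.1579]] [0.4948 0.1203 0.068 ]
[-108.0456  162.3532   72.0366  -19.1315] [0.0583 0.0582 0.0598 0.0583]
[[0.4842 0.2939 0.037 ]] [[0.4854 0.2951 0.009 ]]
clock 10.6 pos [0.4317 0.1354 0.1577] head -108.49 grip 0.08539012167864111 F [-0.1459  0.4621 -0.2787] spin -0.99 shift [-0.0646  0.1537 -0.0043]
```

{"api": "jog_arm", "payload": {"steps": [1, -0.025, 0, 0, 0, 1, -0.025, 0, -0.003, 0, 1, -0.0145, 0, -0.0025, 0, 1, 0, 0.03, 0, 0, 1, 0, 0.045, 0, 0, 1, 0, 0.04, 0, 0, 1, 0, 0.025, 0, 0, 1, 0, 0.014, 0, 0, 0.5, 0, 0, 0, 0, 0.5, 0, 0, 0, 0, 0.5, 0, 0, 0, 0, 0.5, 0, 0, 0, 0], "squeeze": 30}}

```text
clock: 11.8
position: [0.4944, 0.1198, 0.004]
orientation: [[-0.948, 0.001, -0.317], [0.317, 0.001, -0.948], [-0.001, -1.0, -0.001]]
force: [-0.9, -0.3, -1.8]
grip_width: 0.0597
```

{"api": "jog_arm", "payload": {"steps": [0.5, 0, 0, 0, 0, 0.5, 0, -0.01, 0, 0, 0.5, 0, -0.02, 0, 0, 0.5, 0, -0.03, 0, 0, 0.5, 0, -0.02, 0, 0, 0.5, 0, 0, 0, 0]}}

```text
clock: 12.4
position: [0.4953, 0.1197, 0.0862]
orientation: [[-0.948, 0.005, -0.318], [0.318, 0.002, -0.948], [-0.004, -1.0, -0.003]]
force: [1.5, 0.6, -0.8]
grip_width: 0.0594
```

```bash
python3 -c "
from h import *
plan((.6175,.294,.0),-116)"
```

```text
clock 12.4 pos [0.4953 0.1197 0.0862] head -108.51 grip 0.059376683622081046 F [ 1.472   0.5813 -0.7718] spin 7.49 shift [-0.0332  0.087  -0.2099]
```

{"api": "jog_arm", "payload": {"steps": [0.5, 0, 0, -0.02, 3.75, 0.5, 0, 0, -0.025, 3.75, 0.5, 0, 0, -0.035, 0, 0.5, 0, 0, -0.04, 0, 0.5, -0.015, 0, -0.04, 0, 0.5, -0.015, 0, -0.03, 0, 0.5, -0.005, 0, -0.02, 0, 0.5, 0, 0.03, 0, 0, 0.5, 0, 0.03, 0, 0, 0.5, 0, 0.015, 0, 0, 0.5, 0, 0, 0, 0, 0.5, 0, 0, 0, 0]}}

```text
clock: 13.6
position: [0.6137, 0.2942, 0.0084]
orientation: [[-0.899, -0.0, -0.439], [0.439, -0.0, -0.899], [-0.0, -1.0, 0.0]]
force: [-0.1, 1.5, -0.4]
grip_width: 0.0598
```

```bash
python3 -c "
from h import *
plan((.618,.294,-.025),-116)
grab('wrist','w6.png')"
```

```text
clock 13.6 pos [0.6137 0.2942 0.0084] head -116.02 grip 0.05980608642725027 F [-0.1022  1.517  -0.3945] spin -0.02 shift [-0.004   0.0334 -0.0017]
```

View pics/w6.png

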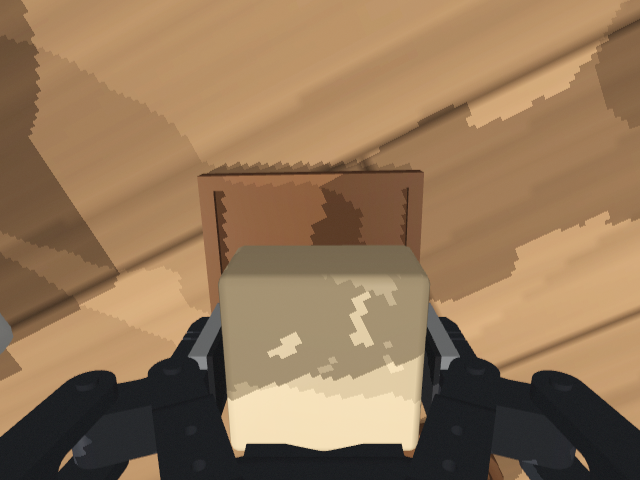

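The square soap is level and parallel to its dish; the dish's far edge runs from (199,176) to (423,172).

```bash
python3 -c "
from h import *
w=p2w('w6.png',[(199,176),(423,172)],.009);d=np.load('pics/w6.png.npz');t=(w-d['pos'])@d['R'];print(t,w,t.mean(0)+[.046,0,0])"
```

```text
[[-0.0495 -0.0006 -0.0507]
 [-0.0511 -0.0006  0.0396]] [[0.6804 0.3181 0.009 ]
 [0.6423 0.2362 0.009 ]] [-0.0043 -0.0006 -0.0056]
```

{"api": "jog_arm", "payload": {"steps": [0.5, -0.004, 0, -0.005, 0, 0.5, 0, 0.01, 0, 0, 0.5, 0, 0.01, 0, 0, 0.5, 0, 0.006, 0, 0, 0.5, 0, 0.004, 0, 0, 0.5, 0, 0.002, 0, 0, 0.5, 0, 0.001, 0, 0, 0.5, 0, 0, 0, 0], "squeeze": 20}}

```text
clock: 14.45
position: [0.6193, 0.2972, -0.025]
orientation: [[-0.899, -0.0, -0.438], [0.438, -0.0, -0.899], [0.0, -1.0, 0.0]]
force: [0.8, -0.1, -0.8]
grip_width: 0.0595
```

{"api": "jog_arm", "payload": {"steps": [0.5, 0, 0.001, 0, 0, 0.5, 0, 0, 0, 0]}}

```text
clock: 14.65
position: [0.6193, 0.2972, -0.0258]
orientation: [[-0.899, 0.0, -0.438], [0.438, 0.0, -0.899], [-0.0, -1.0, -0.0]]
force: [-0.0, 0.5, -1.6]
grip_width: 0.0594
```

{"api": "jog_arm", "payload": {"steps": [0.5, 0, 0.001, 0, 0, 1, 0, 0, 0, 0, 1, 0, 0, 0, 0, 1, 0, 0, 0, 0, 1, 0, -0.01, 0, 0, 1, 0, -0.03, 0, 0, 1, 0, -0.05, 0, 0, 1, 0, -0.05, 0, 0, 1, 0, -0.03, 0.02, 0, 1, -0.02, 0, 0.045, 0, 1, -0.026, 0, 0.04, 0, 1, -0.02, 0, 0.03, 0]}}

```text
clock: 15.85
position: [0.6195, 0.1438, 0.1447]
orientation: [[-0.898, 0.002, -0.44], [0.44, -0.0, -0.898], [-0.002, -1.0, -0.0]]
force: [0.5, -0.2, 0.5]
grip_width: 0.0856
```

{"api": "jog_arm", "payload": {"steps": [1, 0, 0, 0.02, 0, 1, 0.03, 0, 0, 0, 1, 0.02, 0, 0, 0, 1, 0, 0, 0, 0, 1, 0, 0, 0, 0]}}

```text
clock: 16.35
position: [0.5656, 0.1516, 0.1437]
orientation: [[-0.899, 0.001, -0.437], [0.437, 0.001, -0.899], [-0.0, -1.0, -0.001]]
force: [1.2, -0.0, 0.1]
grip_width: 0.0856
```

```bash
python3 -c "
from h import *
plan((.592,.0897,.042))
grab('wrist','w7.png')"
```

```text
clock 16.35 pos [0.5656 0.1516 0.1437] head -115.93 grip 0.08556036199489721 F [ 1.151  -0.0239  0.1478] spin 0 shift [-0.0508  0.1017  0.0442]
```

View pics/w7.png

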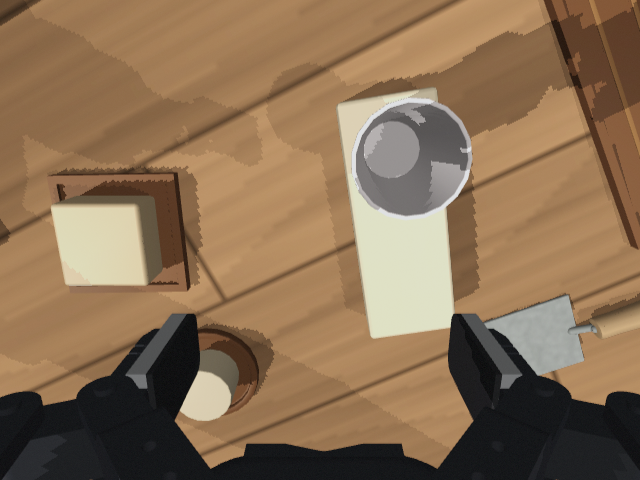

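The wrist view shows the square soap in its dish at (105,235), cup rim centre (412,158), and loaf top corners (338,104),(437,89),(455,327),(372,338).

```bash
python3 -c "
from h import *
f='w7.png'
c=p2w(f,[(412,158),(355,158),(470,158)],.106);print(c);plan(np.r_[c[0][:2],.042])
w=p2w(f,[(338,104),(437,89),(455,327),(372,338)],.036);d=np.roll(w,-1,0)-w;print(w,w.mean(0),np.linalg.norm(d,axis=1),np.degrees(np.arctan2(d[:,1],d[:,0])))
w=p2w(f,[(50,175),(178,172),(189,290)],.009);print('dish',(w[0]+w[2])/2)
w=p2w(f,[(53,207),(138,197),(160,277),(66,285)],.038);print('soap',w.mean(0))
"
```

```text
[[0.5944 0.0902 0.106 ]
 [0.6065 0.1152 0.106 ]
 [0.5821 0.0648 0.106 ]]
clock 16.4 pos [0.5662 0.1512 0.1436] head -115.96 grip 0.0855744589983752 F [ 0.7598 -0.1645 -0.156 ] spin 0 shift [-0.052   0.1016  0.0425]
[[0.6329 0.1094 0.036 ]
 [0.6141 0.0504 0.036 ]
 [0.455  0.099  0.036 ]
 [0.4733 0.1573 0.036 ]] [0.5438 0.104  0.036 ] [0.062  0.1663 0.0611 0.1666] [-107.6888  163.002    72.6291  -16.6943]
dish [0.6191 0.2942 0.009 ]
soap [0.6211 0.2919 0.038 ]
```

{"api": "jog_arm", "payload": {"steps": [1, -0.025, 0, 0.02, 0, 1, -0.022, 0, 0.0185, 0, 1, -0.005, 0, 0.004, 0, 1, 0, 0.03, 0, 0, 1, 0, 0.04, 0, 0, 1, 0, 0.02, 0, 0, 1, 0, 0.0115, 0, 0, 1, 0, 0, 0, 0, 0.5, 0, 0, 0, 0, 0.5, 0, 0, 0, 0, 0.5, 0, 0, 0, 0, 0.5, 0, 0, 0, 0], "squeeze": 25}}

```text
clock: 17.6
position: [0.5947, 0.0899, 0.0432]
orientation: [[-0.899, 0.002, -0.438], [0.438, 0.001, -0.899], [-0.002, -1.0, -0.002]]
force: [-0.9, -0.4, 6.5]
grip_width: 0.0585
```

{"api": "jog_arm", "payload": {"steps": [0.5, 0, 0, 0, 0, 0.5, 0, -0.01, 0, 0, 0.5, 0, -0.02, 0, 0, 0.5, 0, -0.035, 0, 0, 0.5, 0, -0.035, 0, 0, 0.5, 0, -0.02, 0, 0, 0.5, 0, 0, 0, 0]}}

```text
clock: 18.3
position: [0.5956, 0.0901, 0.1656]
orientation: [[-0.899, 0.006, -0.438], [0.439, 0.002, -0.899], [-0.005, -1.0, -0.004]]
force: [-0.3, 0.1, -0.7]
grip_width: 0.0587
```

```bash
python3 -c "
from h import *
plan((.615,-.2955,.05))
grab('wrist','w8.png');grab('scene','sc8.png')
a=cv2.imread('pics/w8.png');b=cv2.imread('pics/sc8.png')
cv2.imwrite('pics/v8.png',np.hstack([cv2.resize(a,(400,300)),b[60:360,200:600]]))"
```

```text
clock 18.3 pos [0.5956 0.0901 0.1656] head -116.01 grip 0.05867102240063027 F [-0.2929  0.0649 -0.6763] spin 0 shift [-0.186   0.1151  0.3385]
```

View pics/v8.png

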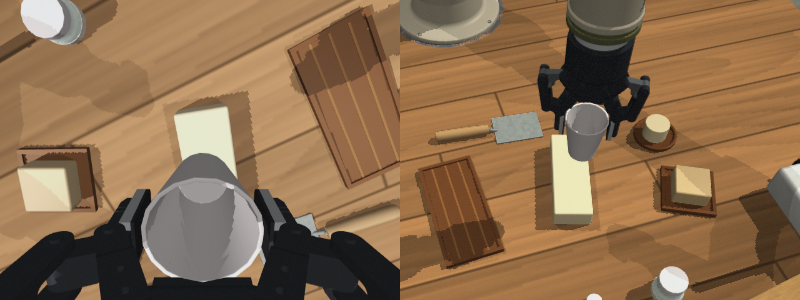

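The cup is held upright and clear of the loaf, and both soaps sit in their dishes.

{"api": "jog_arm", "payload": {"steps": [0.5, -0.008, 0, 0.015, 0, 0.5, -0.014, 0, 0.025, 0, 0.5, -0.02, 0, 0.036, 0, 0.5, -0.022, 0, 0.04, 0, 0.5, -0.022, 0, 0.04, 0, 0.5, -0.022, 0, 0.04, 0, 0.5, -0.022, 0, 0.04, 0, 0.5, -0.022, 0, 0.04, 0, 0.5, -0.018, 0, 0.033, 0, 0.5, -0.01, 0, 0.02, 0, 0.5, -0.006, 0, 0.0095, 0, 0.5, 0, 0, 0, 0]}}

```text
clock: 19.6
position: [0.6114, -0.2981, 0.1604]
orientation: [[-0.898, -0.002, -0.441], [0.441, -0.0, -0.898], [0.002, -1.0, 0.001]]
force: [0.4, 1.2, -0.7]
grip_width: 0.0585
```

{"api": "jog_arm", "payload": {"steps": [0.5, 0, 0.02, 0, 0, 0.5, 0, 0.03, 0, 0, 0.5, 0, 0.02, 0, 0, 0.5, 0, 0.01, 0, 0, 0.5, 0, 0, 0, 0, 0.5, 0, 0, 0, 0]}}

```text
clock: 20.2
position: [0.6131, -0.2954, 0.0821]
orientation: [[-0.899, 0.0, -0.438], [0.438, 0.0, -0.899], [-0.0, -1.0, -0.0]]
force: [-0.4, 0.3, -0.2]
grip_width: 0.0585
```

```bash
python3 -c "
from h import *
plan((.615,-.2955,.011))
grab('wrist','w9.png');grab('scene','sc9.png')
a=cv2.imread('pics/w9.png');b=cv2.imread('pics/sc9.png')
b=cv2.resize(b[230:380,60:260],None,fx=2,fy=2,interpolation=cv2.INTER_CUBIC)
cv2.imwrite('pics/v9.png',np.hstack([cv2.resize(a,(400,300)),b]))"
```

```text
clock 20.2 pos [ 0.6131 -0.2954  0.0821] head -115.95 grip 0.0584866612106615 F [-0.3533  0.2976 -0.1881] spin 0 shift [-0.0017  0.0711 -0.0007]
```

View pics/v9.png

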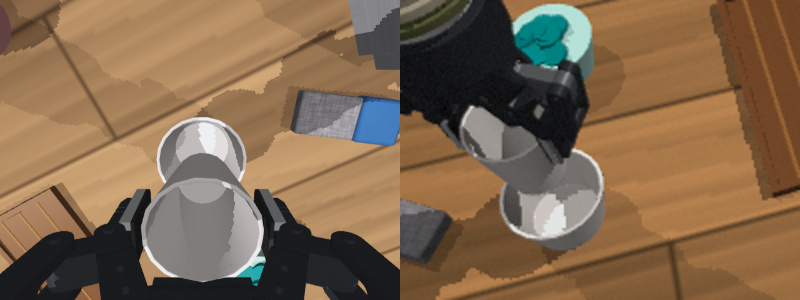

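```bash
python3 -c "
from h import *
w=p2w('w9.png',np.array([(157,158),(246,158),(201,117.5)])*1.6+.3,.045);d=np.load('pics/w9.png.npz');t=(w-d['pos'])@d['R'];print(t, 'centre',(t[0]+t[1])/2, t[2]+[.038,0,0])
im=cv2.imread('pics/w9.png');cv2.imwrite('pics/v10.png',cv2.resize(im[170:480,200:450],None,fx=2,fy=1.9))"
```

```text
[[-0.004   0.0371 -0.0378]
 [-0.0041  0.0371  0.0361]
 [-0.0379  0.0371 -0.0013]] centre [-0.0041  0.0371 -0.0009] [ 0.0001  0.0371 -0.0013]
```

The cup is upright, directly over the tub (wrist x 157–246, centred to about 1 mm).

{"api": "jog_arm", "payload": {"steps": [0.5, -0.001, 0.01, -0.001, 0, 0.5, 0, 0.015, 0, 0, 0.5, 0, 0.015, 0, 0, 0.5, 0, 0.012, 0, 0, 0.5, 0, 0.008, 0, 0, 0.5, 0, 0.005, 0, 0, 0.5, 0, 0.003, 0, 0, 0.5, 0, 0.001, 0, 0, 0.5, 0, 0.001, 0, 0, 0.5, 0, 0, 0, 0], "squeeze": 20}}

```text
clock: 21.3
position: [0.6141, -0.2956, 0.0119]
orientation: [[-0.899, 0.0, -0.438], [0.438, -0.0, -0.899], [-0.001, -1.0, 0.0]]
force: [0.9, -0.1, -0.9]
grip_width: 0.0587
```

{"api": "jog_arm", "payload": {"steps": [0.5, 0, 0.001, 0, 0, 0.5, 0, 0, 0, 0]}}

```text
clock: 21.5
position: [0.6143, -0.2957, 0.0113]
orientation: [[-0.899, 0.001, -0.438], [0.438, -0.0, -0.899], [-0.001, -1.0, -0.0]]
force: [-0.7, 0.1, 4.3]
grip_width: 0.0588
```

{"api": "jog_arm", "payload": {"steps": [1, 0, 0, 0, 0, 1, 0, 0, 0, 0, 1, 0, 0, 0, 0, 1, 0, -0.01, 0, 0, 1, 0, -0.03, 0, 0, 1, 0, -0.05, 0, 0, 1, 0, -0.04, 0, 0, 1, 0, -0.03, 0, 0, 1, 0.015, 0, -0.02, 0, 1, 0.025, 0, -0.035, 0, 1, 0.029, 0, -0.04, 0, 1, 0.029, 0, -0.04, 0]}}

```text
clock: 22.7
position: [0.5845, -0.1299, 0.1714]
orientation: [[-0.898, 0.001, -0.439], [0.439, 0.0, -0.898], [-0.001, -1.0, -0.0]]
force: [0.4, 1.0, 0.3]
grip_width: 0.0855
```

{"api": "jog_arm", "payload": {"steps": [1, 0.029, 0, -0.04, 0, 1, 0.029, 0, -0.04, 0, 1, 0.029, 0, -0.04, 0, 1, 0.029, 0, -0.04, 0, 1, 0.02, 0, -0.03, 0, 1, 0, 0, 0, -4, 1, 0, 0, 0, -4.5, 1, 0, 0, 0, 0, 1, 0, 0, 0, 0]}}

```text
clock: 23.6
position: [0.5462, 0.0989, 0.171]
orientation: [[-0.953, 0.0, -0.303], [0.303, 0.0, -0.953], [-0.0, -1.0, -0.0]]
force: [-0.1, 0.4, -0.4]
grip_width: 0.0856
```

```bash
python3 -c "
from h import *
plan((.5438,.104,-.024),-107.3)
grab('wrist','w10.png');grab('scene','sc10.png')
a=cv2.imread('pics/w10.png');b=cv2.imread('pics/sc10.png')
b=cv2.resize(b[230:380,60:260],None,fx=2,fy=2,interpolation=cv2.INTER_CUBIC)
cv2.imwrite('pics/v11.png',np.hstack([cv2.resize(a,(400,300)),b]))"
```

```text
clock 23.6 pos [0.5462 0.0989 0.171 ] head -107.66 grip 0.08555650016425516 F [-0.1396  0.4374 -0.4115] spin -0.36 shift [ 0.0039  0.195  -0.0041]
```

View pics/v11.png

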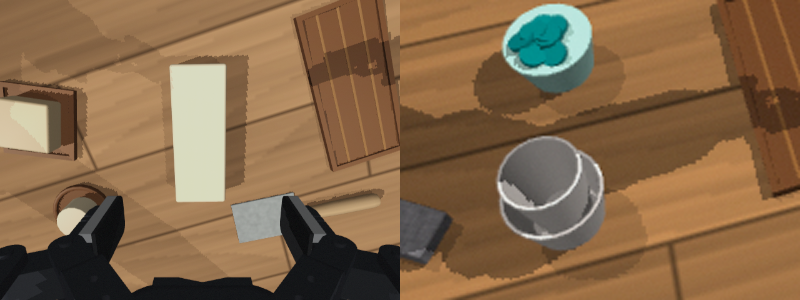

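The cup stands nested and level in the tub at scene crop (540,170). The wrist view shows the bare loaf with top corners (170,65),(225,64),(225,201),(178,202).

```bash
python3 -c "
from h import *
f='w10.png'
w=p2w(f,np.array([(170,65.5),(225,64.5),(225,201),(178,202)])*1.6+.3,.036);d=np.roll(w,-1,0)-w;print(w,w.mean(0),np.linalg.norm(d,axis=1),np.degrees(np.arctan2(d[:,1],d[:,0])))
plan(np.r_[w.mean(0)[:2],-.028],-107.3)
"
```

```text
[[0.632  0.109  0.036 ]
 [0.6147 0.051  0.036 ]
 [0.4549 0.0975 0.036 ]
 [0.4717 0.1553 0.036 ]] [0.5433 0.1032 0.036 ] [0.0605 0.1664 0.0602 0.1669] [-106.6491  163.7847   73.7395  -16.1024]
clock 23.7 pos [0.5461 0.0988 0.1708] head -107.64 grip 0.0852355595421139 F [0.1691 0.3968 0.3757] spin -0.34 shift [ 0.004   0.1988 -0.0034]
```

{"api": "jog_arm", "payload": {"steps": [1, 0.004, 0, -0.0035, -0.7, 1, 0, 0.03, 0, 0, 1, 0, 0.045, 0, 0, 1, 0, 0.045, 0, 0, 1, 0, 0.03, 0, 0, 1, 0, 0.02, 0, 0, 1, 0, 0.015, 0, 0, 1, 0, 0.008, 0, 0, 1, 0, 0.004, 0, 0, 1, 0, 0.002, 0, 0, 1, 0, 0, 0, 0, 1, 0, 0, 0, 0], "squeeze": 60}}

```text
clock: 24.9
position: [0.5437, 0.1039, -0.0278]
orientation: [[-0.957, 0.001, -0.289], [0.289, 0.0, -0.957], [-0.001, -1.0, -0.001]]
force: [-0.0, -0.2, 0.1]
grip_width: 0.0854
```

{"api": "jog_arm", "payload": {"steps": [0.6, 0, 0, 0, 0, 0.6, 0, 0, 0, 0, 0.6, 0, 0, 0, 0, 0.6, 0, 0, 0, 0, 0.6, 0, 0, 0, 0]}}

```text
clock: 25.4
position: [0.5436, 0.1038, -0.0277]
orientation: [[-0.957, 0.001, -0.289], [0.289, 0.0, -0.957], [-0.001, -1.0, -0.001]]
force: [-0.6, 0.8, 7.6]
grip_width: 0.0631
```

{"api": "jog_arm", "payload": {"steps": [0.6, 0, -0.005, 0, 0, 0.6, 0, -0.01, 0, 0, 0.6, 0, -0.02, 0, 0, 0.6, 0, -0.025, 0, 0, 0.6, 0, -0.02, 0, 0, 0.6, 0, 0, 0, 0]}}

```text
clock: 26.0
position: [0.5447, 0.104, 0.0543]
orientation: [[-0.957, 0.004, -0.289], [0.289, 0.001, -0.957], [-0.004, -1.0, -0.002]]
force: [0.2, 0.1, -3.3]
grip_width: 0.0632
```

```bash
python3 -c "
from h import *
plan((.5425,-.0962,-.02),-87.4)"
```

```text
clock 26.0 pos [0.5447 0.104  0.0543] head -106.81 grip 0.06316357699693276 F [ 0.2254  0.1005 -3.2936] spin -19.41 shift [0.0115 0.0741 0.2   ]
```

{"api": "jog_arm", "payload": {"steps": [0.6, 0, 0, 0, -4, 0.6, 0, 0, 0, -6, 0.6, 0, 0, 0, -5.5, 0.6, 0, 0, 0, -4, 0.6, 0.0015, 0, 0.02, 0, 0.6, 0.002, 0, 0.035, 0, 0.6, 0.002, 0, 0.045, 0, 0.6, 0.002, 0, 0.045, 0, 0.6, 0.002, 0, 0.035, 0, 0.6, 0.002, 0, 0.02, 0, 0.6, 0, 0, 0, 0, 0.6, 0, 0, 0, 0]}}

```text
clock: 27.2
position: [0.5407, -0.0968, 0.051]
orientation: [[-0.999, -0.001, 0.046], [-0.046, 0.0, -0.999], [0.001, -1.0, -0.0]]
force: [-0.1, 0.6, -2.4]
grip_width: 0.0635
```

{"api": "jog_arm", "payload": {"steps": [0.6, 0, 0.015, 0, 0, 0.6, 0, 0.02, 0, 0, 0.6, 0, 0.01, 0, 0, 0.6, 0, 0, 0, 0, 0.6, 0, 0, 0, 0]}}

```text
clock: 27.7
position: [0.5412, -0.0959, 0.0065]
orientation: [[-0.999, -0.001, 0.048], [-0.048, 0.0, -0.999], [0.001, -1.0, -0.0]]
force: [-1.4, -0.7, -2.6]
grip_width: 0.0628
```

```bash
python3 -c "
from h import *
plan((.5425,-.0962,-.0215),-87.5)
grab('wrist','w11.png');grab('scene','sc11.png')
a=cv2.imread('pics/w11.png');b=cv2.imread('pics/sc11.png')
b=cv2.resize(b[190:340,160:360],None,fx=2,fy=2,interpolation=cv2.INTER_CUBIC)
cv2.imwrite('pics/v12.png',np.hstack([cv2.resize(a,(400,300)),b]))"
```

```text
clock 27.7 pos [ 0.5412 -0.0959  0.0065] head -87.24 grip 0.0628380144981401 F [-1.3802 -0.6672 -2.5799] spin 0.26 shift [-0.0013  0.028   0.0004]
```

View pics/v12.png

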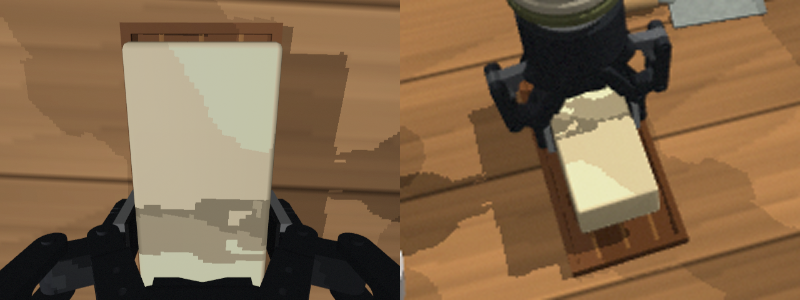

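The loaf is level and parallel over the tray, with the tray's far edge from (120,23) to (283,23).

```bash
python3 -c "
from h import *
d=np.load('pics/w11.png.npz')
w=p2w('w11.png',np.array([(120,23),(283,23)])*1.6+.3,.009);t=(w-d['pos'])@d['R'];print(t,t.mean(0)+[.101,0,0])
w=p2w('w11.png',np.array([(122,43),(282,43)])*1.6+.3,.0065+.0278+.036);t=(w-d['pos'])@d['R'];print(t,t.mean(0)+[.085,0,0])"
```

```text
[[-0.1005 -0.0025 -0.0479]
 [-0.1005 -0.0025  0.0473]] [ 0.0005 -0.0025 -0.0003]
[[-0.0842 -0.0638 -0.0304]
 [-0.0842 -0.0638  0.0306]] [ 0.0008 -0.0638  0.0001]
```

Aligned to within 1 mm. Lowering.

{"api": "jog_arm", "payload": {"steps": [0.6, 0, 0.01, 0, 0, 0.6, 0, 0.008, 0, 0, 0.6, 0, 0.005, 0, 0, 0.6, 0, 0.003, 0, 0, 0.6, 0, 0.001, 0, 0, 0.6, 0, 0.001, 0, 0, 0.6, 0, 0, 0, 0]}}

```text
clock: 28.5
position: [0.5413, -0.0966, -0.0214]
orientation: [[-0.999, 0.0, 0.047], [-0.047, -0.0, -0.999], [-0.0, -1.0, 0.0]]
force: [0.8, -0.4, -3.7]
grip_width: 0.0631
```

{"api": "jog_arm", "payload": {"steps": [0.6, 0, 0.001, 0, 0, 0.6, 0, 0, 0, 0]}}

```text
clock: 28.7
position: [0.5414, -0.0966, -0.0217]
orientation: [[-0.999, 0.001, 0.047], [-0.047, -0.0, -0.999], [-0.001, -1.0, 0.0]]
force: [-1.8, 0.5, 5.1]
grip_width: 0.063
```

Contact at the predicted height. Release, rise, and back away for the last look.

{"api": "jog_arm", "payload": {"steps": [1, 0, 0, 0, 0, 1, 0, 0, 0, 0, 1, 0, 0, 0, 0, 1, 0, -0.01, 0, 0, 1, 0, -0.03, 0, 0, 1, 0, -0.05, 0, 0, 1, 0, -0.05, 0, 0, 1, 0, -0.05, 0, 0, 1, 0, -0.04, 0, 0, 1, 0.04, 0, 0, 0, 1, 0.04, 0, 0, 0, 1, 0, 0, 0, 0]}}

```text
clock: 29.9
position: [0.4556, -0.1009, 0.2083]
orientation: [[-0.999, -0.003, 0.045], [-0.045, -0.0, -0.999], [0.003, -1.0, 0.0]]
force: [1.7, 0.2, 0.4]
grip_width: 0.0853
```

```bash
python3 -c "
from h import *
plan((.5,0,.2))
grab('scene','sc12.png')"
```

```text
clock 29.9 pos [ 0.4556 -0.1009  0.2083] head -87.39 grip 0.08526763654512444 F [1.741  0.1763 0.4085] spin 0 shift [-0.049   0.0082 -0.0987]
```

The viewer's limit is reached, so I'll check the final picture numerically: segment the pale tops and compare them with where each object's silhouette should project.

```bash
python3 -c "
from h import *
f='sc12.png';im=cv2.imread('pics/'+f);old=cv2.imread('pics/sc1.png')
def box(c,yaw,a,b,h,z0):
  y=np.radians(yaw);R=np.array([[np.cos(y),-np.sin(y)],[np.sin(y),np.cos(y)]])
  p=np.array([(a,b),(-a,b),(-a,-b),(a,-b)])@R.T+c; return np.r_[np.c_[p,[z0]*4],np.c_[p,[z0+h]*4]]
def cone(c,r0,r1,h,z0):
  t=np.linspace(0,6.283,40);u=np.c_[np.cos(t),np.sin(t)];return np.r_[np.c_[u*r0+c,t*0+z0],np.c_[u*r1+c,t*0+z0+h]]
hsv=cv2.cvtColor(im,cv2.COLOR_BGR2HSV)
O={'round':cone((.4840,.2937),.023,.023,.032,.005),'square':box((.618,.294),-26,.03,.03,.032,.006),'loaf':box((.5412,-.0966),2.5,.085,.032,.036,.006),'cup':cone((.613,-.296),.02,.03,.07,.004)}
for n,P in O.items():
  hull=cv2.convexHull(np.float32(w2p(f,P)));m=np.zeros(im.shape[:2],np.uint8);cv2.fillConvexPoly(m,np.int32(hull.round()),1)
  big=cv2.dilate(m,np.ones((25,25)))
  h,s,v=cv2.split(hsv)
  seg=((s<115)&(v>75)&(big>0)).astype(np.uint8) if n!='cup' else ((s<60)&(v>60)&(big>0)).astype(np.uint8)
  k,l,st,ce=cv2.connectedComponentsWithStats(seg);
  i=1+np.argmax(st[1:,4]);a=(l==i)
  print(n,'pred',np.argwhere(m)[:,::-1].mean(0),cv2.boundingRect(m),'seen',ce[i],st[i],'IoU',round((a&(m>0)).sum()/(a|(m>0)).sum(),3))
# bystanders / tub: pixel change
for n,(x0,y0,x1,y1) in {'teal':(110,230,160,280),'red':(215,393,277,455),'bottle':(365,350,410,405),'jar':(448,324,492,368),'brush':(0,315,88,365),'spatula':(232,170,345,206),'tub foot':(112,325,162,358)}.items():
  print(n,'changed frac',round((cv2.absdiff(im,old)[y0:y1,x0:x1].max(2)>40).mean(),3))
"
```

```text
round pred [454.422  188.8984] (440, 174, 30, 31) seen [455.8542 187.832 ] [443 174  28  29 631] IoU 0.85
square pred [488.6107 245.4273] (468, 224, 43, 44) seen [491.8338 245.2902] [ 472  225   40   41 1330] IoU 0.795
loaf pred [257.9378 264.8554] (225, 213, 67, 104) seen [257.3938 264.0637] [ 226  214   64  101 3832] IoU 0.945
cup pred [132.7434 323.4246] (107, 299, 50, 51) seen [135.2811 326.0489] [ 108  298   54   57 2412] IoU 0.751
teal changed frac 0.05
red changed frac 0.0
bottle changed frac 0.0
jar changed frac 0.0
brush changed frac 0.03
spatula changed frac 0.0
tub foot changed frac 0.43
```

```bash
python3 -c "
from h import *
print(close_job())"
```

```text
the job is handed in; nothing more can be done
None
```

I cleared the pile and handed the job in at about 30 s. The round soap, square soap and loaf are each in their own dish, and the cup is nested in the tub. All four were released, and the arm was raised clear.

**First grasp missed:** The first try at the round soap closed on nothing and disturbed nothing. The scene and wrist views showed the real fingertips about 36 mm higher than the reported TCP position implies. I allowed for that in every later move, and each piece then touched down within about 1 mm of the predicted height.

**Last checks:**
- **Viewed pictures:** Both smaller soaps were seen in their dishes and the cup upright in the tub. The loaf was within 1 mm of the tray centre just before it was lowered.
- **Final picture:** I had used up the 16 viewable pictures, so I checked this one only by computation. The soaps lay within about 3 pixels (about 5 mm) of where they should be. The weakest match was the square soap, about 3 pixels to one side but inside its tolerance.
- **Cup and tub:** The computed cup check is loose, because the cup and tub could not be told apart by colour. The tub's image area changed by 43%, which I put down to the cup and shadows. I did not check separately that the tub had stayed put.
- **Bystanders:** The red bowl, bottle, jar and spatula showed no change. The teal bowl and brush areas changed by 3–5%, which is probably shadow.

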